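Seat the mill cover with four lever nuts and free the spindle

TASK

Put the grain mill back in working order: tighten its four lever nuts clockwise, about half a turn each until they stop, one after the other in cross order (any one first, then the one diagonally opposite it, then one of the other two and last its opposite), so that the cover seats evenly. Only then pull out the sprung T-handled spindle lock in the middle, twist it a quarter turn clockwise and let it settle in its rest notch so that it stays out. Leave the mug, the egg timer and the spice jar beside the mill where they are.

Things in the scene. Friction and masses are not known exactly. Their poses are not given: they have to be found in the camera images.
- mill: white tabletop grain mill, fixed to the worktop: base plate 270 x 210 mm, tilted drum 238 mm across, clear hopper behind, 240 mm high. Origin on the worktop straight below the centre of the drum's face; x to the hopper, y to the left as the robot sees it, z up. Within 0.25 rad of square to the robot.
- mill_head: round front face of the drum, tilted up and towards the robot: its normal is 25 degrees from vertical. Origin at its centre, 130 mm above the worktop; z out of the face, x up the slope, y to the left. The nuts' axes are parallel to z, at x = +-48 mm (upper +), y = +-62 mm (left +). Nothing on it stands over 75 mm from the face (the lock, pulled out, 90 mm).
- cover_mid (a point): centre of the underside of the aluminium cover plate, a disc 216 mm across and 10 mm thick on the drum's face; z out of the plate. The plate starts 5 mm off the face, sprung, and tilts a little as single nuts go down.
- cover (a joint): travel of the cover plate towards its seat, m: about 0 at the start, 0.005 fully seated on the face.
- nut_upper_left (a joint): turn of the lever nut at the upper left of the cover (left, right as the robot sees them), rad: starts between 0 and 0.4, grows clockwise (looking at the face), hard stop at 3.14 = tight. Stiff (about 3 N at the handle), stays where left. The lever points along +y of mill_head (left) at 0, +x (up the slope) at 1.57, -y (right) at 3.14.
- nut_upper_right (a joint): turn of the lever nut at the upper right of the cover (left, right as the robot sees them), rad: starts between 0 and 0.4, grows clockwise (looking at the face), hard stop at 3.14 = tight. Stiff (about 3 N at the handle), stays where left. The lever points along +y of mill_head (left) at 0, +x (up the slope) at 1.57, -y (right) at 3.14.
- nut_lower_left (a joint): turn of the lever nut at the lower left of the cover (left, right as the robot sees them), rad: starts between 0 and 0.4, grows clockwise (looking at the face), hard stop at 3.14 = tight. Stiff (about 3 N at the handle), stays where left. The lever points along +y of mill_head (left) at 0, +x (up the slope) at 1.57, -y (right) at 3.14.
- nut_lower_right (a joint): turn of the lever nut at the lower right of the cover (left, right as the robot sees them), rad: starts between 0 and 0.4, grows clockwise (looking at the face), hard stop at 3.14 = tight. Stiff (about 3 N at the handle), stays where left. The lever points along +y of mill_head (left) at 0, +x (up the slope) at 1.57, -y (right) at 3.14.
- nut_upper_left_grip (a point): mid-height of the upper left nut's handle, an upright black peg 17 mm thick, 36 mm tall, parallel to the nut's axis, 36 mm from it, that spins freely on the steel lever (lever top 19 mm below this point, peg end 18 mm above). 53 mm above the drum's face when loose, 48 mm when tight: the nut goes down 5 mm. z out of the face. The held peg spins, so the fingers need not turn.
- nut_upper_right_grip (a point): mid-height of the upper right nut's handle, an upright black peg 17 mm thick, 36 mm tall, parallel to the nut's axis, 36 mm from it, that spins freely on the steel lever (lever top 19 mm below this point, peg end 18 mm above). 53 mm above the drum's face when loose, 48 mm when tight: the nut goes down 5 mm. z out of the face. The held peg spins, so the fingers need not turn.
- nut_lower_left_grip (a point): mid-height of the lower left nut's handle, an upright black peg 17 mm thick, 36 mm tall, parallel to the nut's axis, 36 mm from it, that spins freely on the steel lever (lever top 19 mm below this point, peg end 18 mm above). 53 mm above the drum's face when loose, 48 mm when tight: the nut goes down 5 mm. z out of the face. The held peg spins, so the fingers need not turn.
- nut_lower_right_grip (a point): mid-height of the lower right nut's handle, an upright black peg 17 mm thick, 36 mm tall, parallel to the nut's axis, 36 mm from it, that spins freely on the steel lever (lever top 19 mm below this point, peg end 18 mm above). 53 mm above the drum's face when loose, 48 mm when tight: the nut goes down 5 mm. z out of the face. The held peg spins, so the fingers need not turn.
- lock_pull (a joint): how far the spindle-lock plunger in the middle of the cover is pulled out along the face's normal, m: 0 in (locked), at most 0.020. Its spring pulls it back in with 4 N at 0 and 10 N at full pull. Pulled past 0.0145 it is free to twist; in the rest notch it stays at about 0.012 by itself.
- lock_twist (a joint): twist of the plunger's T-grip, rad, growing clockwise (seen looking at the face): 0 at the start, held there by a slot until pulled; rest notch at 1.57, end stop at 1.62.
- lock_grip (a point): middle of the plunger's black T-grip: a bar 52 mm long, 14 mm wide and 20 mm tall, on the face's centre line, its middle 56 mm above the face when in, on an 11 mm stem; the steel collar below ends 33 mm above the face. x along the bar (up the slope at twist 0, to the robot's right at 1.57), z out of the face.
- mug: white flowered mug, 50 mm high, 62 mm across, handle 88 mm over all; origin under its centre. Bystander beside the mill: leave alone.
- timer: cream egg timer, 60 mm across, 50 mm high; origin under its centre. Bystander beside the mill: leave alone.
- spice: spice jar with red lid, 45 mm across, 106 mm high; origin under its centre. Bystander beside the mill: leave alone.

How it is judged:
On the way, in this order (a step that is already met when the one before it is completed fails the run):
1. one nut is tight, the other three still loose (((value of joint nut_upper_left above 2.9 rad and value of joint each of nut_upper_right, nut_lower_left, nut_lower_right below 0.7 rad) or (value of joint each of nut_upper_left, nut_lower_left, nut_lower_right below 0.7 rad and value of joint nut_upper_right above 2.9 rad) or (value of joint each of nut_upper_left, nut_upper_right, nut_lower_right below 0.7 rad and value of joint nut_lower_left above 2.9 rad) or (value of joint each of nut_upper_left, nut_upper_right, nut_lower_left below 0.7 rad and value of joint nut_lower_right above 2.9 rad))), for 0.2 s.
2. that nut and the diagonally opposite one are tight, the other two still loose (((value of joint each of nut_upper_left, nut_lower_right above 2.9 rad and value of joint each of nut_upper_right, nut_lower_left below 0.7 rad) or (value of joint each of nut_upper_left, nut_lower_right below 0.7 rad and value of joint each of nut_upper_right, nut_lower_left above 2.9 rad))), for 0.2 s.
3. three nuts are tight, one still loose (((value of joint nut_upper_left below 0.7 rad and value of joint each of nut_upper_right, nut_lower_left, nut_lower_right above 2.9 rad) or (value of joint each of nut_upper_left, nut_lower_left, nut_lower_right above 2.9 rad and value of joint nut_upper_right below 0.7 rad) or (value of joint each of nut_upper_left, nut_upper_right, nut_lower_right above 2.9 rad and value of joint nut_lower_left below 0.7 rad) or (value of joint each of nut_upper_left, nut_upper_right, nut_lower_left above 2.9 rad and value of joint nut_lower_right below 0.7 rad))), for 0.2 s.
4. all four nuts are tight and the cover is down on its seat (value of joint each of nut_upper_left, nut_upper_right, nut_lower_left, nut_lower_right above 2.9 rad and value of joint cover above 0.004 m and angle between the z axis of mill_head and the z axis of cover_mid, either way round below 0.01 rad), for 0.2 s.
At the end, for the whole second after the job is handed in: All four nuts within 0.24 rad of their stops (over 2.9 rad), the cover down by over 4 mm of its 5 mm and within 0.01 rad of parallel to the face, and the spindle lock at rest by itself in its notch: out by over 8 mm and twisted by over 1.35 rad. Loose means turned less than 0.7 rad (all of step 4 and value of joint lock_pull above 0.008 m and value of joint lock_twist above 1.35 rad and velocity of joint lock_pull below 0.01 m/s and velocity of joint lock_twist below 0.1 rad/s); the robot touches nothing.
It fails at once if the spindle lock is pulled out (over 5 mm) while a nut is not yet tight (value of joint lock_pull above 0.005 m and value of joint any of nut_upper_left, nut_upper_right, nut_lower_left, nut_lower_right below 2.8 rad).
It fails at once if the mug is moved more than 20 mm (distance of mug from where it was at the start of the episode above 0.02 m).
It fails at once if the egg timer is moved more than 20 mm (distance of timer from where it was at the start of the episode above 0.02 m).
It fails at once if the spice jar is moved more than 20 mm (distance of spice from where it was at the start of the episode above 0.02 m).
It also fails if it takes over 72 s, if anything falls off the work surface, if the arm or the gripper's body presses on something with over 40 N, if the wrist force passes 120 N, or if a joint passes its speed limit or range.

ROBOT

A 7-joint arm with a two-finger parallel gripper is mounted at the origin on a cart in front of the work surface, level with it; the furniture and walls round the work are solid. World frame = base frame: x ahead of the robot, y to its left, z up, the work surface at z = 0. Lengths are in m, angles in rad, forces in N, time in s.
With the tool pointing down it reaches from about 0.35 to 0.9 m from the base axis. Payload 19.9 kg.
Tool frame: the origin (TCP) lies at the very end of the fingers, on their centre line; the grasp point (between the pads) lies 19 mm behind it; z points along the fingers, y is the line along which they close (so a half turn about z gives the same grasp; the last joint's range is limited). The gripper opens to 94 mm and grips with 3 to 60 N. Pads are 16 mm wide; open, the fingers measure 119 mm over their backs; the gripper's body (75 mm by 177 mm) begins 78 mm behind the grasp point.
Start: joints at [1.087, 0.417, -0.01, 1.614, 0.005, 1.111, -0.053], TCP at [0.268, -0.565, 0.205] pointing down, gripper open.
Joint ranges: [-2.81, 2.81], [-0.39, 2.02], [-1.27, 1.25], [0.06, 2.57], [-1.19, 4.33], [0.19, 2], [-2.82, 2.82]. Speed limits (rad/s): [1.89, 1.89, 2.39, 2.39, 3.01, 3.01, 3.01].

INTERFACE

Orientations are given as a unit quaternion [x, y, z, w].
In Python, from bench import ctrl, viewer, sign_off gives the robot as it stands. The module is installed in compiled form; this text tells all that it offers.
- The arm moves only by the shell command python3 -m inch 'ROWS'. ROWS is JSON, one flat list of numbers, 7 for each row, row after row: the closure in counts, from 0 (fully open) to 255 (shut), then the shift along the tool's x, y, z in mm, then the turn, a rotation vector about the tool's x, y, z in rad. A call has 1 to 8 rows; each row is the pose to reach, as a shift and turn from the pose commanded when the call began, along the tool's axes at that moment; what a row does not reach only later rows make up. A row lasts 1/12 s, in which the tool goes at most 41.7 mm and 7.16 degrees, less where a joint would pass 70% of its speed; a pose out of reach is approached as far as the arm can. A call with a gripper value outside its range is refused whole. The fingers move at their own pace and stop on an object; the grip force is fixed at half the most. Time passes only in rows, so rows that repeat a pose let the fingers close. It gives the time, the measured TCP pose, the force, the opening and the grip force at its end, in the units of the state.
- ctrl.get_obs(): the state, without advancing time (a new reading comes with each control period).
- viewer.read_camera(name): name is "scene" or "top" or "wrist"; returns the picture (384x512x3 uint8, red, green, blue); there is no depth.
- viewer.get_calibration(name): a dict with "fx", "fy", "cx", "cy" (pixels), "R" (3x3) and "t" (3): a world point X has camera coordinates R X + t. Camera axes: x right, y down, z forward; pixel columns grow to the right and rows downward; lengths in m; the calibration is good to about 2 mm. A picture is of the moment at which its call begins: read the wrist's pose just before it. get_calibration takes no time and is no camera call; for the wrist camera it gives the pose at the moment of the call.
- sign_off(): hands the job in; it is judged then, once.
The state is a dict: "time": time; "q": joint angles; "qvel": joint speeds; "joint_efforts": joint torques, N m; "eef_pos": TCP position; "orientation": TCP orientation; "wrist_force": force on the tool from outside, world axes, zero at the start; "ft_torque": the same for the moment, N m; "opening": finger opening in m; "grip_force": force on a finger pad.
Only numpy, scipy, OpenCV 4.12 (cv2) and the standard library are available. Lean on these libraries where they do the work, as an engineer would, in place of code of your own. Each camera call takes 0.05 s, during which the arm holds its last target. There are 200 camera calls.

## Working session

There is one attempt and no reset: what is moved stays moved. The work goes in short steps, Python scripts to look and compute and a shell command to move; the robot and the scene stay as the last step left them, time stands still between calls to the robot, and variables do not carry over. Pictures are saved under pics/ and viewed, at most 10 in all, crops included, and the job is handed in when it is done.

```bash
mkdir -p pics
python3 - <<'E'
from bench import ctrl, viewer
import cv2
o=ctrl.get_obs();print(o)
for n in ("scene","top"):
    im=viewer.read_camera(n);c=viewer.get_calibration(n);print(n,c)
    cv2.imwrite(f"pics/{n}0.png",cv2.resize(im[:,:,::-1],(800,600),interpolation=cv2.INTER_CUBIC))
E
```

```text
{'time': 0.0, 'q': array([ 1.08651885,  0.41795607, -0.01031149,  1.61415679,  0.00468131,
        1.11067848, -0.0530356 ]), 'qvel': array([ 0.00070466, -0.00052565, -0.00032057,  0.00089629, -0.00042006,
       -0.00097785,  0.00027958]), 'joint_efforts': array([-2.09882501e-04, -8.51261616e+01,  6.38938006e-01, -4.25989795e+01,
       -4.87785623e-02,  1.85186032e-02,  1.20643526e-04]), 'eef_pos': array([ 0.26762492, -0.56440109,  0.20484371]), 'orientation': array([ 9.75596348e-01,  2.19570992e-01, -1.62376718e-04, -5.64427604e-04]), 'wrist_force': array([-0.4162073 , -0.49867212,  0.63602815]), 'ft_torque': array([-0.0187875 , -0.02287825, -0.05466335]), 'grip_force': 0.0, 'opening': 0.09412745025349789}
scene {'fx': 384.81969989869486, 'fy': 384.81969989869486, 'cx': 259.3341378570929, 'cy': 191.19068643609646, 'R': array([[-0.69472405, -0.71926745, -0.00358028],
       [-0.44889912,  0.43745993, -0.77917802],
       [ 0.56200362, -0.53970653, -0.62679247]]), 't': array([0.39145224, 0.34790459, 0.7624215 ])}
top {'fx': 468.20497057895477, 'fy': 468.20497057895477, 'cx': 256.472596850525, 'cy': 188.8440829790447, 'R': array([[-0.01511081, -0.99974289, -0.01690626],
       [-0.99115491,  0.01720627, -0.13158983],
       [ 0.13184689,  0.0147683 , -0.99116008]]), 't': array([0.05209347, 0.54851487, 1.26337523])}
```

View pics/scene0.png

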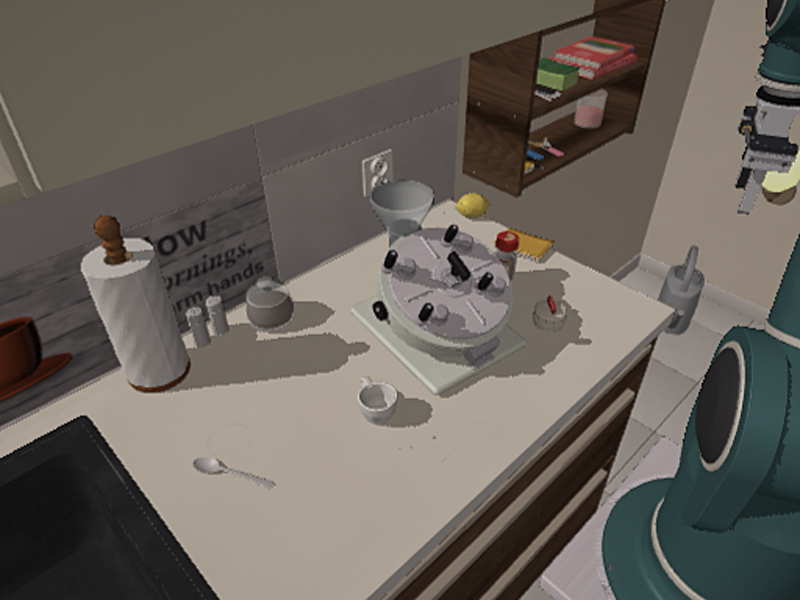

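View pics/top0.png

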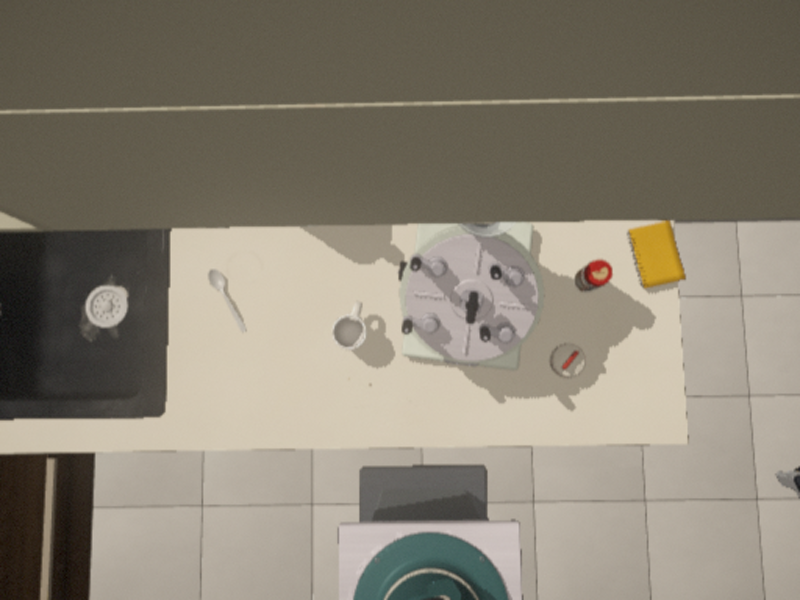

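The scene shows the mill with four black pegs at about (391,259), (451,233), (485,281) and (426,312), and the lock at (458,264). The top view has the pegs at (416,264), (496,272), (407,327) and (485,334), with the lock near (472,306). I'll enlarge both.

Run:
```python
import cv2,numpy as np
from bench import viewer
t=viewer.read_camera("top")[135:240,248:350,::-1]; s=viewer.read_camera("scene")[130:235,230:340,::-1]
f=lambda i:cv2.resize(i,None,fx=3.7,fy=3.7,interpolation=cv2.INTER_CUBIC)
c=np.hstack([f(t),f(s)]);print(c.shape,f(t).shape);cv2.imwrite("pics/c1.png",c)
```

```text
(388, 784, 3) (388, 377, 3)
```

View pics/c1.png

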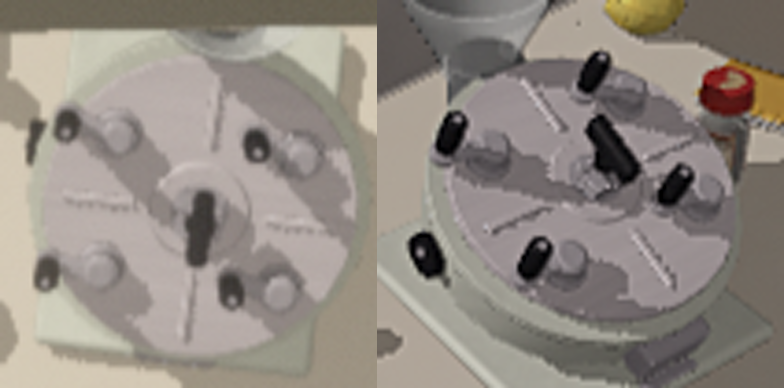

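The crop (3.7x) shows, in the top half, pegs at UL (66,125), UR (256,145), LL (46,272) and LR (230,290), with the lock bar at (201,228). In the scene half they are at UL (452,132), UR (594,72), LL (535,258) and LR (675,185), with the lock at (612,150).

```bash
cat > h.py <<'E'
import numpy as np
from bench import ctrl, viewer
from scipy.spatial.transform import Rotation as Ro
S=dict(UL=(.048,.062),UR=(.048,-.062),LL=(-.048,.062),LR=(-.048,-.062))
a=np.radians(25)
T=np.array([[np.cos(a),0,-np.sin(a)],[0,1,0],[np.sin(a),0,np.cos(a)]])  # cols x,y,z of head in mill
def head(x,y,yaw): return Ro.from_euler('z',yaw).as_matrix()@T, np.array([x,y,.13])
def peg(n,q,h=.053): return np.array([S[n][0]+.036*np.sin(q),S[n][1]+.036*np.cos(q),h])
def proj(c,X):
    p=np.asarray(c['R'])@X+c['t']; return np.array([c['fx']*p[0]/p[2]+c['cx'],c['fy']*p[1]/p[2]+c['cy']])
E
python3 - <<'E'
from h import *
from scipy.optimize import least_squares
C={n:viewer.get_calibration(n) for n in("top","scene")}
P=dict(top=dict(UL=(66,125),UR=(256,145),LL=(46,272),LR=(230,290),L=(201,228)),scene=dict(UL=(452,132),UR=(594,72),LL=(535,258),LR=(675,185),L=(612,150)))
B=dict(top=dict(UL=(120,133),UR=(300,155),LL=(103,267),LR=(282,290)),scene=dict(UL=(488,152),UR=(627,92),LL=(568,262),LR=(705,192)))
cv=lambda n,p:np.array([p[0]/3.7+248,p[1]/3.7+135]) if n=="top" else np.array([(p[0]-377)/3.7+230,p[1]/3.7+130])
N=["UL","UR","LL","LR"]
def f(v):
    R,o=head(*v[:3]);r=[]
    for n in C:
        for i,k in enumerate(N):
            r.append(proj(C[n],o+R@peg(k,v[3+i]))-cv(n,P[n][k]))
            r.append(.5*(proj(C[n],o+R@np.array([*S[k],v[7]]))-cv(n,B[n][k])))
        r.append(proj(C[n],o+R@np.array([0,0,.056]))-cv(n,P[n]["L"]))
    return np.concatenate(r)
s=least_squares(f,[.6,-.05,0,.2,.2,.2,.2,.03],loss='soft_l1')
print(s.x.round(4));print(f(s.x).reshape(-1,2).round(1).tolist())
R,o=head(*s.x[:3])
for i,k in enumerate(N):print(k,o+R@peg(k,s.x[3+i]))
E
```

```text
[ 0.5331 -0.074  -0.1389  0.3051  0.3457  0.0724  0.1672  0.0245]
[[0.0, -0.4], [-0.4, 0.1], [-0.2, -0.3], [0.1, 0.1], [0.2, -0.2], [-0.4, 0.0], [0.2, -0.2], [-0.4, -0.1], [-0.2, -0.3], [-0.0, 0.5], [0.5, -0.1], [0.3, 0.1], [0.1, 0.1], [0.1, 0.2], [0.0, -0.1], [0.4, 0.2], [-0.1, 0.4], [0.5, -0.2]]
UL [0.57705618 0.01708201 0.20289006]
UR [ 0.56106509 -0.10636023  0.20347549]
LL [0.48373811 0.0317124  0.15884965]
LR [ 0.46955014 -0.09192145  0.16028016]
```

```bash
cat >> h.py <<'E'
R0,o0=head(.5331,-.074,-.1389); Q=dict(UL=.305,UR=.346,LL=.072,LR=.167)
RT=R0@np.diag([1,-1,-1.])   # tool = x up slope, y right, z into face
def go(p,Rt=RT):            # shift (mm, tool axes) + rotvec to head-frame TCP target
    o=ctrl.get_obs();Rc=Ro.from_quat(o['orientation'])
    d=Rc.inv().apply(o0+R0@np.array(p)-o['eef_pos'])*1e3
    print("t",round(o['time'],2),"head",(R0.T@(o['eef_pos']-o0)*1e3).round(1),"F",(o['wrist_force']).round(1),"open",round(o['opening'],4),"|",d.round(1),(Rc.inv()*Ro.from_matrix(Rt)).as_rotvec().round(3))
E
python3 - <<'E'
from h import *
go([0,0,.2]); p=peg("UL",Q["UL"],.13);print(p);go(p)
E
```

```text
t 0.2 head [-144.9 -522.5  150.4] F [-0.2 -0.6  0.4] open 0.0939 | [ 379.3 -376.  -105.9] [-0.128  0.424  0.572]
[0.05881055 0.09633849 0.13      ]
t 0.2 head [-144.9 -522.5  150.4] F [-0.2 -0.6  0.4] open 0.0939 | [ 501.5 -410.9  -67.3] [-0.128  0.424  0.572]
```

```bash
python3 -m inch '[130,20,-20,-40,0,0,0, 130,45,-45,-80,-0.01,0.05,0.07, 130,75,-75,-106,-0.03,0.1,0.14, 130,105,-105,-110,-0.05,0.16,0.21, 130,135,-132,-110,-0.07,0.22,0.29, 130,160,-160,-110,-0.08,0.27,0.36, 130,190,-188,-110,-0.1,0.32,0.43, 130,217,-216,-110,-0.11,0.37,0.5]'
python3 - <<'E'
from h import *
go([.0588,.0963,.13])
E
```

```text
time: 0.87
eef_pos: [0.3665, -0.2892, 0.3155]
orientation: [0.981, -0.033, 0.191, 0.013]
wrist_force: [2.6, -0.9, 1.8]
opening: 0.0471
grip_force: 0.0
t 0.87 head [ -44.2 -236.2  225.2] F [ 2.6 -0.9  1.8] open 0.0471 | [ 130.3 -323.1   94.4] [-0.016  0.051  0.068]
```

```bash
python3 -m inch '[130,12,-38,8,0,0.02,0.02, 130,24,-76,18,-0.01,0.04,0.05, 130,37,-114,28,-0.016,0.05,0.07, 130,50,-152,38,-0.016,0.05,0.07, 130,62,-190,48,-0.016,0.05,0.07, 130,80,-228,60,-0.016,0.05,0.07, 130,95,-265,72,-0.016,0.05,0.07, 130,95,-265,72,-0.016,0.05,0.07]'
python3 - <<'E'
from h import *
go([.0588,.0963,.13])
E
```

```text
time: 1.53
eef_pos: [0.5007, -0.0273, 0.2804]
orientation: [0.975, -0.064, 0.215, 0.013]
wrist_force: [-1.4, -0.5, -0.3]
opening: 0.046
grip_force: 0.0
t 1.53 head [ 28.6  41.8 152.6] F [-1.4 -0.5 -0.3] open 0.046 | [ 30.7 -54.2  22.8] [-0.005  0.003  0.007]
```

```bash
python3 -m inch '[130,16,-27,20,-0.003,0.001,0.003, 130,30.7,-54.2,40,-0.005,0.003,0.007, 130,30.7,-54.2,53,-0.005,0.003,0.007, 130,30.7,-54.2,53,-0.005,0.003,0.007, 130,30.7,-54.2,53,-0.005,0.003,0.007]'
python3 - <<'E'
from h import *
import cv2
go([.0588,.0963,.039])
c=viewer.get_calibration("wrist");im=viewer.read_camera("wrist")
for k in S:print(k,(proj(c,o0+R0@peg(k,Q[k],.071))*1.5).round(0))
print((proj(c,o0+R0@np.array([0,0,.066]))*1.5).round(0))
cv2.imwrite("pics/w1.png",cv2.resize(im[:,:,::-1],None,fx=1.5,fy=1.5))
E
```

```text
time: 1.95
eef_pos: [0.555, 0.0129, 0.244]
orientation: [0.974, -0.07, 0.214, 0.016]
wrist_force: [0.8, -0.6, -0.0]
opening: 0.0463
grip_force: 0.0
t 1.95 head [56.9 89.1 99.2] F [ 0.8 -0.6 -0. ] open 0.0463 | [ 2.1 -7.4 60.2] [ 0.002  0.004 -0.004]
UL [367. 323.]
UR [600. 320.]
LL [367. 487.]
LR [574. 481.]
[534. 414.]
```

View pics/w1.png

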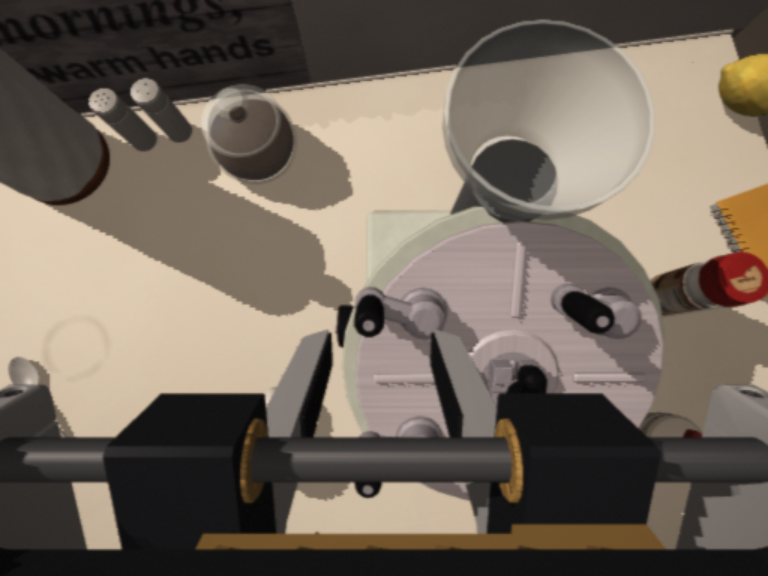

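The wrist view puts the UL peg tip at (369,325), against a predicted (367,323). UR is at (602,321) against (600,320), so the fit is good and I'm descending.

```bash
python3 -m inch '[130,0,0,10,0,0,0, 130,0,0,20,0,0,0, 130,0,0,20,0,0,0, 130,0,0,20,0,0,0]'
python3 - <<'E'
from h import *
go([.0588,.0963,.039])
E
```

```text
time: 2.33
eef_pos: [0.5633, 0.0106, 0.2275]
orientation: [0.974, -0.071, 0.215, 0.017]
wrist_force: [0.4, 1.0, 0.1]
opening: 0.0458
grip_force: 0.0
t 2.33 head [57.7 88.  80.7] F [0.4 1.  0.1] open 0.0458 | [ 1.1 -8.6 41.6] [ 0.005  0.001 -0.005]
```

```bash
python3 -m inch '[130,1.1,-8.6,5,0,0,0, 130,1.1,-8.6,15,0.005,0,-0.005, 130,1.1,-8.6,28,0.005,0,-0.005, 130,1.1,-8.6,41.5,0.005,0,-0.005, 130,1.1,-8.6,41.5,0.005,0,-0.005, 255,1.1,-8.6,41.5,0.005,0,-0.005, 255,1.1,-8.6,41.5,0.005,0,-0.005, 255,1.1,-8.6,41.5,0.005,0,-0.005]'
python3 - <<'E'
from h import *
go([.0588,.0963,.039])
E
```

```text
time: 3.0
eef_pos: [0.5834, 0.0167, 0.191]
orientation: [0.974, -0.068, 0.216, 0.015]
wrist_force: [0.8, -0.2, -1.0]
opening: 0.0297
grip_force: 0.0
t 3.0 head [59.5 96.8 39.6] F [ 0.8 -0.2 -1. ] open 0.0297 | [-0.7  0.5  0.6] [-0. -0.  0.]
```

```bash
python3 -m inch '[255,0,0,0,0,0,0,255,0,0,0,0,0,0,255,0,0,0,0,0,0,255,0,0,0,0,0,0]'
python3 - <<'E'
from h import *
for k in S:
  q0=Q[k]
  for q in np.linspace(q0,3.2,17)[1:]: print(k,round(q,2),(36*(np.sin(q)-np.sin(q0))).round(1),(-36*(np.cos(q)-np.cos(q0))).round(1),(5*(q-q0)/3.14).round(1))
E
```

```text
time: 3.33
eef_pos: [0.5835, 0.0163, 0.1902]
orientation: [0.974, -0.068, 0.216, 0.015]
wrist_force: [-3.8, -2.2, 5.9]
opening: 0.0164
grip_force: 30.0
UL 0.49 6.0 2.5 0.3
UL 0.67 11.5 6.1 0.6
UL 0.85 16.2 10.5 0.9
UL 1.03 20.0 15.8 1.2
UL 1.21 22.9 21.6 1.4
UL 1.39 24.6 27.9 1.7
UL 1.57 25.2 34.4 2.0
UL 1.75 24.6 40.8 2.3
UL 1.93 22.8 47.1 2.6
UL 2.11 20.0 53.0 2.9
UL 2.3 16.1 58.2 3.2
UL 2.48 11.4 62.7 3.5
UL 2.66 6.0 66.2 3.7
UL 2.84 -0.1 68.7 4.0
UL 3.02 -6.4 70.1 4.3
UL 3.2 -12.9 70.3 4.6
UR 0.52 5.8 2.7 0.3
UR 0.7 11.1 6.4 0.6
UR 0.88 15.6 11.0 0.9
UR 1.06 19.2 16.3 1.1
UR 1.24 21.8 22.1 1.4
UR 1.42 23.4 28.3 1.7
UR 1.59 23.8 34.7 2.0
UR 1.77 23.1 41.1 2.3
UR 1.95 21.2 47.2 2.6
UR 2.13 18.3 53.0 2.8
UR 2.31 14.4 58.1 3.1
UR 2.49 9.7 62.4 3.4
UR 2.66 4.3 65.9 3.7
UR 2.84 -1.6 68.3 4.0
UR 3.02 -7.9 69.6 4.3
UR 3.2 -14.3 69.8 4.5
LL 0.27 6.9 1.2 0.3
LL 0.46 13.5 3.7 0.6
LL 0.66 19.4 7.4 0.9
LL 0.85 24.6 12.3 1.2
LL 1.05 28.6 18.0 1.6
LL 1.25 31.5 24.4 1.9
LL 1.44 33.1 31.2 2.2
LL 1.64 33.3 38.3 2.5
LL 1.83 32.2 45.2 2.8
LL 2.03 29.7 51.8 3.1
LL 2.22 26.0 57.7 3.4
LL 2.42 21.2 62.9 3.7
LL 2.61 15.6 67.0 4.0
LL 2.81 9.2 69.9 4.4
LL 3.0 2.3 71.6 4.7
LL 3.2 -4.7 71.8 5.0
LR 0.36 6.6 1.8 0.3
LR 0.55 12.7 4.7 0.6
LR 0.74 18.2 8.8 0.9
LR 0.93 22.8 13.8 1.2
LR 1.11 26.3 19.6 1.5
LR 1.3 28.7 26.0 1.8
LR 1.49 29.9 32.7 2.1
LR 1.68 29.8 39.5 2.4
LR 1.87 28.4 46.2 2.7
LR 2.06 25.7 52.5 3.0
LR 2.25 22.0 58.2 3.3
LR 2.44 17.2 63.0 3.6
LR 2.63 11.6 66.9 3.9
LR 2.82 5.4 69.7 4.2
LR 3.01 -1.3 71.2 4.5
LR 3.2 -8.1 71.4 4.8
```

```bash
python3 -m inch '[255,6,2.5,0.3,0,0,0, 255,11.5,6.1,0.6,0,0,0, 255,16.2,10.5,0.9,0,0,0, 255,20,15.8,1.2,0,0,0, 255,22.9,21.6,1.4,0,0,0, 255,24.6,27.9,1.7,0,0,0, 255,25.2,34.4,2,0,0,0, 255,24.6,40.8,2.3,0,0,0]';  python3 - <<'E'
from h import *
q=1.75;p=peg("UL",q,.039-.0023);print(p);go(p)
E
```

```text
time: 4.0
eef_pos: [0.6015, -0.0258, 0.1989]
orientation: [0.974, -0.067, 0.216, 0.014]
wrist_force: [-2.0, 4.5, 9.4]
opening: 0.0163
grip_force: 30.0
[0.08342349 0.05558314 0.0367    ]
t 4.0 head [84.4 57.2 36.6] F [-2.   4.5  9.4] open 0.0163 | [-1.   1.7 -0.1] [-0.003 -0.     0.001]
```

Tracking well; second half.

```bash
python3 -m inch '[255,-1.8,6.8,0.3,0,0,0, 255,-4.6,12.7,0.6,0,0,0, 255,-8.5,18,0.9,0,0,0, 255,-13.2,22.5,1.2,0,0,0, 255,-18.6,26,1.4,0,0,0, 255,-24.7,28.5,1.7,0,0,0, 255,-31,30,2,0,0,0, 255,-38.5,30,2.3,0,0,0]';  python3 - <<'E'
from h import *
q=3.14;p=peg("UL",q,.034);print(p);go(p)
E
```

```text
time: 4.67
eef_pos: [0.5642, -0.0523, 0.1809]
orientation: [0.974, -0.068, 0.217, 0.015]
wrist_force: [9.6, -6.3, 15.2]
opening: 0.0164
grip_force: 30.0
[0.04805734 0.02600005 0.034     ]
t 4.67 head [46.7 25.8 34.4] F [ 9.6 -6.3 15.2] open 0.0164 | [ 1.4 -0.2  0.4] [-0.001 -0.002 -0.   ]
```

```bash
python3 -m inch '[130,0,0,0,0,0,0, 130,0,0,0,0,0,0, 130,0,0,0,0,0,0, 130,0,0,-22,0,0,0, 130,0,0,-50,0,0,0, 130,-30,18,-54,0,0,0, 130,-60,35,-54,0,0,0, 130,-90,52.5,-54,0,0,0]';  python3 - <<'E'
from h import *
p=peg("LR",Q["LR"],.039);print(p);go(p)
E
```

```text
time: 5.33
eef_pos: [0.4606, -0.0856, 0.1943]
orientation: [0.974, -0.067, 0.215, 0.015]
wrist_force: [0.6, 0.5, 0.2]
opening: 0.0459
grip_force: 0.0
[-0.04201591 -0.02650084  0.039     ]
t 5.33 head [-36.5 -21.6  87.9] F [0.6 0.5 0.2] open 0.0459 | [-5.4  5.  48.9] [-0.001  0.002  0.001]
```

```bash
python3 -m inch '[130,-1,1,0,0,0,0, 130,-1,1,0,0,0,0,130,-1,1,5,0,0,0]';  python3 - <<'E'
from h import *
p=peg("LR",Q["LR"],.039);go(p)
E
```

```text
time: 5.58
eef_pos: [0.4631, -0.0861, 0.1901]
orientation: [0.974, -0.067, 0.215, 0.015]
wrist_force: [0.8, -0.3, 0.6]
opening: 0.0463
grip_force: 0.0
t 5.58 head [-35.9 -21.7  83.1] F [ 0.8 -0.3  0.6] open 0.0463 | [-6.   4.8 44.1] [-0.001  0.002  0.002]
```

```bash
python3 -m inch '[130,-6,5,0,0,0,0, 130,-6,5,15,0,0,0, 130,-6,5,30,0,0,0, 130,-6,5,44,0,0,0, 130,-6,5,44,0,0,0,255,-6,5,44,0,0,0,255,-6,5,44,0,0,0,255,-6,5,44,0,0,0]';python3 -m inch '[255,0,0,0,0,0,0,255,0,0,0,0,0,0,255,0,0,0,0,0,0,255,0,0,0,0,0,0]';  python3 - <<'E'
from h import *
p=peg("LR",Q["LR"],.039);go(p)
E
```

```text
time: 6.25
eef_pos: [0.4748, -0.0926, 0.1475]
orientation: [0.974, -0.067, 0.214, 0.014]
wrist_force: [-0.4, 1.3, -0.4]
opening: 0.0296
grip_force: 0.0
time: 6.58
eef_pos: [0.4747, -0.0928, 0.1471]
orientation: [0.974, -0.067, 0.214, 0.014]
wrist_force: [-0.9, 3.3, 6.4]
opening: 0.0163
grip_force: 30.0
t 6.58 head [-42.8 -26.7  38.9] F [-0.9  3.3  6.4] open 0.0163 | [ 0.8 -0.2 -0.1] [-0.001  0.003  0.002]
```

```bash
python3 -m inch '[255,6.6,1.8,0.3,0,0,0, 255,12.7,4.7,0.6,0,0,0, 255,18.2,8.8,0.9,0,0,0, 255,22.8,13.8,1.2,0,0,0, 255,26.3,19.6,1.5,0,0,0, 255,28.7,26,1.8,0,0,0, 255,29.9,32.7,2.1,0,0,0, 255,29.8,39.5,2.4,0,0,0]';  python3 - <<'E'
from h import *
q=1.68;p=peg("LR",q,.039-.0023);print(p);go(p)
E
```

```text
time: 7.25
eef_pos: [0.4973, -0.1358, 0.1574]
orientation: [0.974, -0.067, 0.214, 0.014]
wrist_force: [-4.7, 5.4, 8.0]
opening: 0.0162
grip_force: 30.0
[-0.01221444 -0.06592352  0.0367    ]
t 7.25 head [-12.8 -66.1  36.2] F [-4.7  5.4  8. ] open 0.0162 | [ 0.6 -0.2 -0.5] [-0.002  0.003  0.002]
```

```bash
python3 -m inch '[255,-1.4,6.7,0.3,0,0,0, 255,-4.1,13,0.6,0,0,0, 255,-7.8,18.7,0.9,0,0,0, 255,-12.6,23.5,1.2,0,0,0, 255,-18.2,27.4,1.5,0,0,0, 255,-24.4,30.2,1.8,0,0,0, 255,-31,31.7,2.1,0,0,0, 255,-38.5,31.9,2.4,0,0,0]';  python3 - <<'E'
from h import *
q=3.14;p=peg("LR",q,.034);print(p);go(p)
E
```

```text
time: 7.92
eef_pos: [0.4598, -0.1632, 0.1395]
orientation: [0.974, -0.067, 0.215, 0.014]
wrist_force: [11.0, 1.6, 12.2]
opening: 0.0159
grip_force: 30.0
[-0.04794266 -0.09799995  0.034     ]
t 7.92 head [-50.6 -98.5  34. ] F [11.   1.6 12.2] open 0.0159 | [ 2.6 -0.5  0. ] [-0.001  0.001  0.001]
```

```bash
python3 -m inch '[130,0,0,0,0,0,0, 130,0,0,0,0,0,0, 130,0,0,0,0,0,0, 130,0,0,-22,0,0,0, 130,0,0,-50,0,0,0, 130,30,-18,-54,0,0,0, 130,60,-36,-54,0,0,0, 130,88,-54,-54,0,0,0]'; python3 -m inch '[130,22,-15,0,0,0,0,130,22,-15,0,0,0,0,130,22,-15,0,0,0,0]'
python3 - <<'E'
from h import *
p=peg("UR",Q["UR"],.039);print(p);go(p)
import cv2
c=viewer.get_calibration("wrist");im=viewer.read_camera("wrist")
for k,q in dict(UL=3.14,UR=.346,LL=.072,LR=3.14).items():print(k,(proj(c,o0+R0@peg(k,q,.071 if q<1 else .066))*1.5).round(0))
cv2.imwrite("pics/w2.png",cv2.resize(im[:,:,::-1],None,fx=1.5,fy=1.5))
E
```

```text
time: 8.58
eef_pos: [0.5076, -0.1253, 0.2196]
orientation: [0.974, -0.067, 0.214, 0.016]
wrist_force: [-0.6, -2.2, -1.2]
opening: 0.0462
grip_force: 0.0
time: 8.83
eef_pos: [0.5292, -0.111, 0.2265]
orientation: [0.975, -0.064, 0.213, 0.012]
wrist_force: [-0.1, 0.3, -0.4]
opening: 0.0459
grip_force: 0.0
[ 0.06020895 -0.02813348  0.039     ]
t 8.83 head [ 41.9 -37.2  87. ] F [-0.1  0.3 -0.4] open 0.0459 | [18.7 -8.6 47.9] [-0.007  0.007  0.006]
UL [259. 319.]
UR [363. 300.]
LL [142. 477.]
LR [486. 478.]
```

View pics/w2.png

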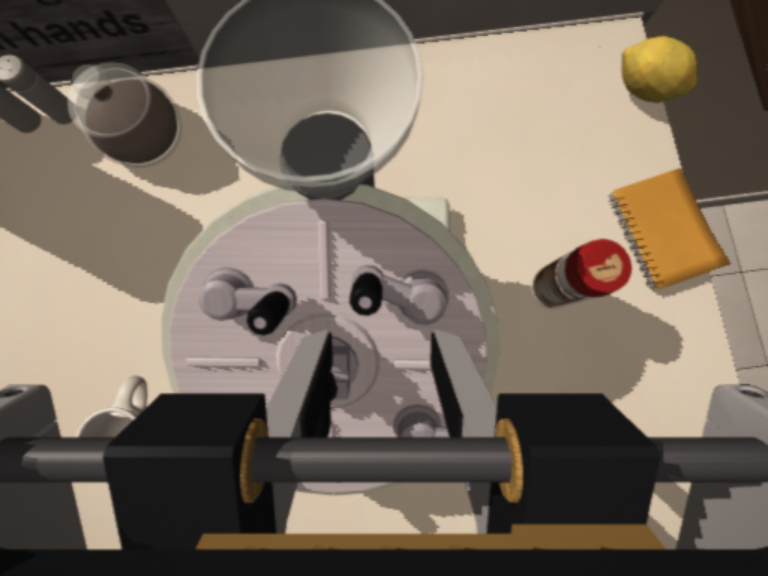

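UL tip is at (261,323) against a predicted (259,319) for tight. UR is at (364,303) and still loose. On to UR.

```bash
python3 -m inch '[130,9,-4,0,-0.003,0.003,0.003, 130,18.7,-8.6,0,-0.007,0.007,0.006, 130,18.7,-8.6,15,-0.007,0.007,0.006, 130,18.7,-8.6,30,-0.007,0.007,0.006, 130,18.7,-8.6,47,-0.007,0.007,0.006, 130,18.7,-8.6,47,-0.007,0.007,0.006, 255,18.7,-8.6,47,-0.007,0.007,0.006, 255,18.7,-8.6,47,-0.007,0.007,0.006]';python3 -m inch '[255,0,0,0,0,0,0,255,0,0,0,0,0,0,255,0,0,0,0,0,0,255,0,0,0,0,0,0,255,0,0,0,0,0,0]';  python3 - <<'E'
from h import *
p=peg("UR",Q["UR"],.039);go(p)
E
```

```text
time: 9.55
eef_pos: [0.5652, -0.1091, 0.1919]
orientation: [0.974, -0.069, 0.216, 0.016]
wrist_force: [0.2, 0.3, 0.0]
opening: 0.0361
grip_force: 0.0
time: 9.97
eef_pos: [0.566, -0.1084, 0.192]
orientation: [0.974, -0.069, 0.216, 0.016]
wrist_force: [-1.4, 5.4, 5.0]
opening: 0.016
grip_force: 30.0
t 9.97 head [ 60.1 -29.5  40.4] F [-1.4  5.4  5. ] open 0.016 | [ 0.1 -1.4  1.4] [ 0.002 -0.001 -0.002]
```

```bash
python3 -m inch '[255,5.8,2.3,0.6,0,0,0, 255,11.1,5.9,1,0,0,0, 255,15.6,10.2,1.4,0,0,0, 255,19.2,15.4,1.7,0,0,0, 255,21.8,21,2,0,0,0, 255,23.4,27.2,2.4,0,0,0, 255,23.8,33.6,2.8,0,0,0, 255,23.1,40,3.2,0,0,0]';  python3 - <<'E'
from h import *
q=1.77;p=peg("UR",q,.039-.0023);print(p);go(p)
E
```

```text
time: 10.63
eef_pos: [0.5814, -0.1515, 0.1983]
orientation: [0.974, -0.069, 0.215, 0.016]
wrist_force: [-14.2, 7.4, 13.9]
opening: 0.0161
grip_force: 30.0
[ 0.08328808 -0.069124    0.0367    ]
t 10.63 head [ 82.  -70.1  37.2] F [-14.2   7.4  13.9] open 0.0161 | [ 1.3 -0.9  0.5] [ 0.003  0.002 -0.002]
```

```bash
python3 -m inch '[255,-1.4,6.1,0.3,0,0,0, 255,-4,11.9,0.6,0,0,0, 255,-7.7,16.8,1,0,0,0, 255,-12.4,20.8,1.3,0,0,0, 255,-17.8,24.1,1.7,0,0,0, 255,-23.7,26.3,2,0,0,0, 255,-30,27.6,2.3,0,0,0, 255,-38,27.8,2.6,0,0,0]';  python3 - <<'E'
from h import *
q=3.14;p=peg("UR",q,.034);print(p);go(p)
E
```

```text
time: 11.3
eef_pos: [0.5465, -0.1755, 0.1818]
orientation: [0.973, -0.07, 0.218, 0.017]
wrist_force: [-5.6, -1.8, 21.0]
opening: 0.0163
grip_force: 30.0
[ 0.04805734 -0.09799995  0.034     ]
t 11.3 head [ 46.6 -98.7  35.4] F [-5.6 -1.8 21. ] open 0.0163 | [ 1.4 -0.7  1.4] [ 0.004 -0.004 -0.003]
```

```bash
python3 -m inch '[255,-3,0,1,0,0,0, 130,-2,0,0,0,0,0, 130,0,0,0,0,0,0, 130,0,0,0,0,0,0, 130,0,0,-22,0,0,0, 130,0,0,-50,0,0,0, 130,-12,-26,-56,0,0,0, 130,-26,-53,-56,0,0,0]'; python3 -m inch '[130,-12,-26,0,0,0,0,130,-24,-52,0,0,0,0,130,-37,-80,0,0,0,0,130,-50,-108,0,0,0,0,130,-66,-143,0,0,0,0,130,-66,-143,0,0,0,0]'
python3 - <<'E'
from h import *
p=peg("LL",Q["LL"],.039);print(p);go(p)
E
```

```text
time: 11.97
eef_pos: [0.5062, -0.1162, 0.2209]
orientation: [0.974, -0.071, 0.217, 0.016]
wrist_force: [0.5, 0.9, 0.5]
opening: 0.046
grip_force: 0.0
time: 12.47
eef_pos: [0.4656, 0.0395, 0.1909]
orientation: [0.974, -0.068, 0.216, 0.016]
wrist_force: [0.5, 0.0, 0.3]
opening: 0.046
grip_force: 0.0
[-0.04541024  0.09790673  0.039     ]
t 12.47 head [-49.1 103.   90.1] F [0.5 0.  0.3] open 0.046 | [ 3.7  5.  51.1] [0.002 0.    0.001]
```

```bash
python3 -m inch '[130,3.7,5,5,0,0,0, 130,3.7,5,20,0,0,0, 130,3.7,5,36,0,0,0, 130,3.7,5,51,0,0,0, 130,3.7,5,51,0,0,0,255,3.7,5,51,0,0,0,255,3.7,5,51,0,0,0,255,3.7,5,51,0,0,0]';python3 -m inch '[255,0,0,0,0,0,0,255,0,0,0,0,0,0,255,0,0,0,0,0,0,255,0,0,0,0,0,0]';  python3 - <<'E'
from h import *
p=peg("LL",Q["LL"],.039);go(p)
E
```

```text
time: 13.13
eef_pos: [0.4908, 0.0264, 0.1474]
orientation: [0.974, -0.069, 0.216, 0.016]
wrist_force: [0.7, 0.2, 0.1]
opening: 0.0292
grip_force: 0.0
time: 13.47
eef_pos: [0.4923, 0.0293, 0.1486]
orientation: [0.974, -0.068, 0.218, 0.014]
wrist_force: [1.3, 20.4, 2.9]
opening: 0.0159
grip_force: 30.0
t 13.47 head [-41.7  96.7  40. ] F [ 1.3 20.4  2.9] open 0.0159 | [-3.7 -1.2  1. ] [-0.002 -0.004 -0.   ]
```

```bash
python3 -m inch '[255,6.9,-1.8,0.3,0,0,0, 255,13.5,0.7,0.6,0,0,0, 255,19.4,4.4,0.9,0,0,0, 255,24.6,9.3,1.3,0,0,0, 255,28.6,15,1.8,0,0,0, 255,31.5,21.4,2.2,0,0,0, 255,33.1,28.2,2.6,0,0,0, 255,33.3,35.3,3,0,0,0]';  python3 - <<'E'
from h import *
q=1.64;p=peg("LL",q,.039-.0023);print(p);go(p)
E
```

```text
time: 14.13
eef_pos: [0.5182, -0.0131, 0.1599]
orientation: [0.974, -0.069, 0.217, 0.016]
wrist_force: [0.4, 3.9, 4.6]
opening: 0.0163
grip_force: 30.0
[-0.01208617  0.05951066  0.0367    ]
t 14.13 head [-8.3 58.3 36.9] F [0.4 3.9 4.6] open 0.0163 | [-3.8 -1.2  0.2] [ 0.002 -0.003 -0.002]
```

```bash
python3 -m inch '[255,-1.1,6.4,0.3,0,0,0, 255,-3.6,13,0.6,0,0,0, 255,-7.3,18.9,0.9,0,0,0, 255,-12.1,23.8,1.2,0,0,0, 255,-17.7,27.8,1.5,0,0,0, 255,-24.1,30.6,1.9,0,0,0, 255,-31,32.2,2.2,0,0,0, 255,-40,32.4,2.5,0,0,0]'; python3 -m inch '[255,-3,0,0,0,0,0,255,-3,0,0,0,0,0]'
python3 - <<'E'
from h import *
q=3.14;p=peg("LL",q,.034);print(p);go(p)
E
```

```text
time: 14.8
eef_pos: [0.4794, -0.0406, 0.1409]
orientation: [0.973, -0.069, 0.218, 0.016]
wrist_force: [24.6, -2.5, 17.0]
opening: 0.0161
grip_force: 30.0
time: 14.97
eef_pos: [0.4792, -0.0403, 0.1415]
orientation: [0.973, -0.069, 0.221, 0.016]
wrist_force: [25.2, -1.9, 3.9]
opening: 0.016
grip_force: 30.0
[-0.04794266  0.02600005  0.034     ]
t 14.97 head [-47.8  25.9  34.9] F [25.2 -1.9  3.9] open 0.016 | [-0.2 -0.1  0.9] [ 0.002 -0.01  -0.003]
```

```bash
python3 -m inch '[130,2,0,0,0,0,0, 130,2,0,0,0,0,0, 130,2,0,0,0,0,0, 130,0,0,-22,0,0,0, 130,0,0,-52,0,0,0, 130,20,10,-54,0,0.005,0, 130,48,26,-54,0,0.01,0,130,48,26,-54,0,0.01,0]';  python3 - <<'E'
from h import *
import cv2
go([0,0,.039]);print(ctrl.get_obs()['q'].round(2))
t=viewer.read_camera("top");s=viewer.read_camera("scene")[130:235,230:340]
for n in("top","scene"):
  c=viewer.get_calibration(n);o=np.array([248,135]) if n=="top" else np.array([230,130])
  for k in S:print(n,k,((proj(c,o0+R0@peg(k,3.14,.048))-o)*3.7+[377*(n=="scene"),0]).round(0))
f=lambda i:cv2.resize(i[:,:,::-1],None,fx=3.7,fy=3.7,interpolation=cv2.INTER_CUBIC)
cv2.imwrite("pics/c2.png",np.hstack([f(t[135:240,248:350]),f(s)]))
E
```

```text
time: 15.63
eef_pos: [0.4928, -0.0698, 0.2094]
orientation: [0.972, -0.069, 0.222, 0.017]
wrist_force: [1.2, -0.1, -0.2]
opening: 0.046
grip_force: 0.0
t 15.63 head [-3.1 -1.4 89.1] F [ 1.2 -0.1 -0.2] open 0.046 | [ 2.5 -1.6 50.1] [ 0.004 -0.013 -0.001]
[ 1.25 -0.05 -1.15  2.23 -0.05  0.48 -1.58]
top UL [170. 150.]
top UR [358. 172.]
top LL [152. 285.]
top LR [335. 308.]
scene UL [542. 115.]
scene UR [676.  58.]
scene LL [620. 224.]
scene LR [754. 160.]
```

View pics/c2.png

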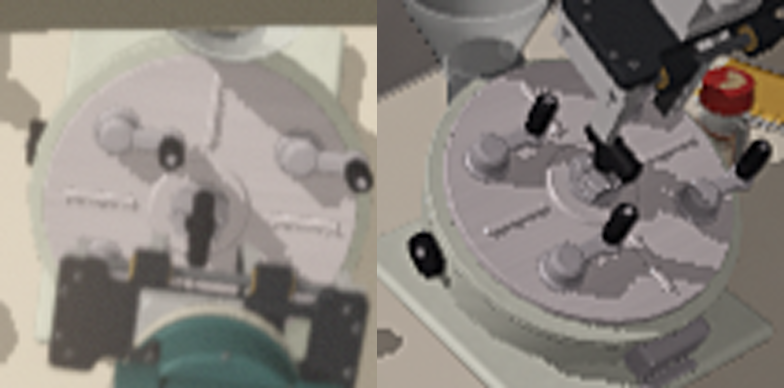

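All four pegs sit at their predicted tight spots: UL (171,153) and UR (358,174) in the top view, LL (620,223) and LR (754,160) in the scene view. Before the lock, I'll check which way joint 7 runs with a positive twist.

```bash
python3 -m inch '[150,2.5,-1.6,0,0.004,-0.013,0.1,150,2.5,-1.6,0,0.004,-0.013,0.2,150,2.5,-1.6,0,0.004,-0.013,0.3,150,2.5,-1.6,0,0.004,-0.013,0.3]'
python3 - <<'E'
from h import *
go([0,0,.039]);print(ctrl.get_obs()['q'].round(2))
E
```

```text
time: 16.07
eef_pos: [0.493, -0.0667, 0.207]
orientation: [0.953, -0.216, 0.213, -0.02]
wrist_force: [-0.5, 0.1, -0.4]
opening: 0.0391
grip_force: 0.0
t 16.07 head [-4.4  1.7 87. ] F [-0.5  0.1 -0.4] open 0.0391 | [ 5.   0.4 48. ] [-0.003  0.005 -0.308]
[ 1.27 -0.03 -1.18  2.22 -0.02  0.5  -1.92]
```

```bash
for i in 1 2 3; do python3 -m inch '[150,0,0,0,0,0,-0.12,150,0,0,0,0,0,-0.24,150,0,0,0,0,0,-0.36,150,0,0,0,0,0,-0.48,150,0,0,0,0,0,-0.6,150,0,0,0,0,0,-0.72,150,0,0,0,0,0,-0.84,150,0,0,0,0,0,-0.96]' | grep -E 'time|eef'; done
python3 - <<'E'
from h import *
go([0,0,.039],RT@np.diag([-1,-1,1]));print(ctrl.get_obs()['q'].round(2))
E
```

```text
time: 16.73
eef_pos: [0.4932, -0.0668, 0.2073]
time: 17.4
eef_pos: [0.4932, -0.0667, 0.2072]
time: 18.07
eef_pos: [0.4932, -0.0668, 0.2073]
t 18.07 head [-4.   1.7 87.1] F [ 0.6 -0.1 -0.4] open 0.0384 | [-4.5  0.7 48.1] [ 0.002 -0.005 -0.554]
[ 1.09 -0.03 -1.01  2.23  0.    0.5   0.96]
```

```bash
python3 -m inch '[150,-1,0,0,0,0,-0.12,150,-2,0,0,0,0,-0.24,150,-4,0.5,0,0,0,-0.36,150,-4.5,0.7,0,0,0,-0.46,150,-4.5,0.7,0,0,0,-0.554,150,-4.5,0.7,0,0,0,-0.554]' | grep -E 'time|eef'
python3 - <<'E'
from h import *
go([0,0,.039],RT@np.diag([-1,-1,1]));print(ctrl.get_obs()['q'].round(2))
E
```

```text
time: 18.57
eef_pos: [0.4969, -0.0691, 0.2091]
t 18.57 head [ 0.3 -0.2 87.1] F [0.3 0.1 0.3] open 0.0386 | [ 0.1  0.  48.1] [ 0.003 -0.004 -0.002]
[ 1.07 -0.02 -0.98  2.22  0.02  0.5   1.5 ]
```

```bash
python3 -m inch '[150,0,0,15,0,0,0,150,0,0,31,0,0,0,150,0,0,47,0,0,0,150,0,0,47,0,0,0,255,0,0,47,0,0,0,255,0,0,47,0,0,0,255,0,0,47,0,0,0,255,0,0,47,0,0,0]'; python3 -m inch '[255,0,0,0,0,0,0,255,0,0,0,0,0,0,255,0,0,0,0,0,0]'
python3 - <<'E'
from h import *
go([0,0,.057],RT@np.diag([-1,-1,1]))
E
```

```text
time: 19.23
eef_pos: [0.5172, -0.0722, 0.1681]
orientation: [0.072, 0.974, -0.013, 0.215]
wrist_force: [-1.9, 2.9, 1.8]
opening: 0.0191
grip_force: 30.0
time: 19.48
eef_pos: [0.5173, -0.0722, 0.1679]
orientation: [0.072, 0.974, -0.013, 0.215]
wrist_force: [-6.6, 2.7, 9.6]
opening: 0.019
grip_force: 30.0
t 19.48 head [ 1.6 -0.4 41.1] F [-6.6  2.7  9.6] open 0.019 | [  1.7   0.4 -15.9] [ 0.003 -0.002 -0.01 ]
```

Run:
```python
from h import *
import cv2
w=viewer.read_camera("wrist")[200:384,130:380,::-1]; s=viewer.read_camera("scene")[130:210,250:340,::-1]
a=cv2.resize(w,(400,294));b=cv2.resize(s,(400,356),interpolation=cv2.INTER_CUBIC)
print(proj(viewer.get_calibration("wrist"),o0+R0@np.array([0,0,.066])))
cv2.imwrite("pics/g.png",np.hstack([cv2.copyMakeBorder(a,0,62,0,0,0),b]))
```

```text
[254.4838586  245.70710872]
```

View pics/g.png

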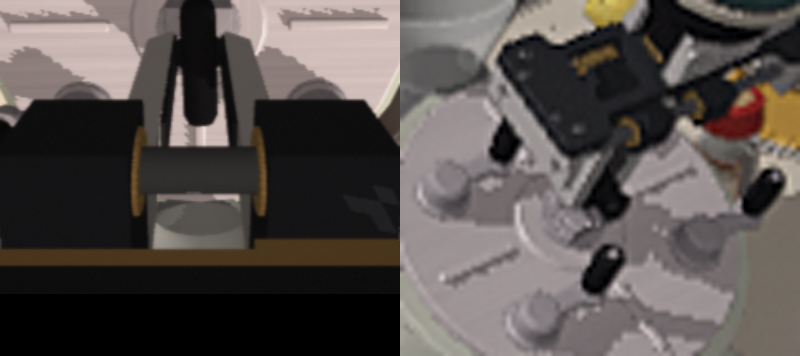

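The wrist crop shows the bar at (200,60) between the fingers but not touching the pads. The tips are pinching something about 19 mm wide below it, most likely the collar. I'll open, rise 7 mm and close again.

```bash
python3 -m inch '[180,0,0,0,0,0,0,180,0,0,0,0,0,0,180,0,0,-7,0,0,0,180,1.6,0,-7,0,0,0,255,1.6,0,-7,0,0,0,255,1.6,0,-7,0,0,0,255,1.6,0,-7,0,0,0,255,1.6,0,-7,0,0,0]'; python3 -m inch '[255,0,0,0,0,0,0,255,0,0,0,0,0,0]'
python3 - <<'E'
from h import *
go([0,0,.057],RT@np.diag([-1,-1,1]))
E
```

```text
time: 20.25
eef_pos: [0.5129, -0.0716, 0.1729]
orientation: [0.072, 0.974, -0.012, 0.215]
wrist_force: [-5.0, 0.7, 6.5]
opening: 0.0135
grip_force: 32.5
time: 20.42
eef_pos: [0.5129, -0.0715, 0.1729]
orientation: [0.072, 0.974, -0.012, 0.215]
wrist_force: [-4.7, 0.2, 7.0]
opening: 0.0137
grip_force: 32.5
t 20.42 head [-0.3 -0.3 47.5] F [-4.7  0.2  7. ] open 0.0137 | [-0.2  0.4 -9.5] [ 0.003 -0.003 -0.01 ]
```

```bash
python3 -m inch '[255,0,0,-4,0,0,0,255,0,0,-8,0,0,0,255,0,0,-12,0,0,0,255,0,0,-15,0,0,0,255,0,0,-18,0,0,0,255,0,0,-18,0,0,0]'
python3 - <<'E'
from h import *
go([0,0,.0655],RT@np.diag([-1,-1,1]))
E
```

```text
time: 20.92
eef_pos: [0.5052, -0.0705, 0.1894]
orientation: [0.072, 0.974, -0.012, 0.215]
wrist_force: [5.3, 1.6, -9.2]
opening: 0.0142
grip_force: 30.8
t 20.92 head [-0.4 -0.4 65.7] F [ 5.3  1.6 -9.2] open 0.0142 | [-0.4  0.4  0.2] [ 0.003 -0.002 -0.01 ]
```

```bash
python3 -m inch '[255,0,0,0,0,0,0.1,255,0,0,0,0,0,0.2,255,0,0,0,0,0,0.31,255,0,0,0,0,0,0.42,255,0,0,0,0,0,0.53,255,0,0,0,0,0,0.64,255,0,0,0,0,0,0.75,255,0,0,0,0,0,0.85]'; python3 -m inch '[255,0,0,0,0,0,0.1,255,0,0,0,0,0,0.2,255,0,0,0,0,0,0.3,255,0,0,0,0,0,0.4,255,0,0,0,0,0,0.5,255,0,0,0,0,0,0.6,255,0,0,0,0,0,0.7,255,0,0,0,0,0,0.73]'
python3 - <<'E'
from h import *
go([0,0,.0655],RT@np.diag([-1,-1,1])@Ro.from_euler('z',1.57).as_matrix());print(ctrl.get_obs()['q'].round(2),ctrl.get_obs()['ft_torque'].round(2))
E
```

```text
time: 21.58
eef_pos: [0.5053, -0.0706, 0.1889]
orientation: [0.47, 0.856, 0.078, 0.2]
wrist_force: [5.6, -2.2, -8.7]
opening: 0.0137
grip_force: 30.8
time: 22.25
eef_pos: [0.5052, -0.0707, 0.1889]
orientation: [0.745, 0.632, 0.144, 0.159]
wrist_force: [4.8, -2.2, -8.6]
opening: 0.0139
grip_force: 30.7
t 22.25 head [-0.6 -0.6 65.2] F [ 4.8 -2.2 -8.6] open 0.0139 | [ 0.6  0.6 -0.3] [-0.003 -0.003 -0.027]
[ 0.91  0.05 -0.86  2.23  0.16  0.45 -0.23] [-0.32 -0.08 -0.15]
```

```bash
python3 -m inch '[255,0,0,2,0,0,-0.02,255,0,0,4,0,0,-0.02,255,0,0,6,0,0,-0.02,255,0,0,6.5,0,0,-0.02,255,0,0,6.5,0,0,-0.02]'
python3 - <<'E'
from h import *
go([0,0,.0655],RT@np.diag([-1,-1,1])@Ro.from_euler('z',1.57).as_matrix());print(ctrl.get_obs()['ft_torque'].round(2))
E
```

```text
time: 22.67
eef_pos: [0.508, -0.071, 0.1834]
orientation: [0.736, 0.642, 0.142, 0.161]
wrist_force: [-12.5, -0.7, 14.2]
opening: 0.0137
grip_force: 32.6
t 22.67 head [-0.4 -0.5 59.1] F [-12.5  -0.7  14.2] open 0.0137 | [ 0.5  0.4 -6.4] [-0.003 -0.003  0.001]
[-0.25  1.61 -0.1 ]
```

The plunger is bearing on its notch. Releasing and retreating.

```bash
python3 -m inch '[255,0,0,-1,0,0,0,180,0,0,-1,0,0,0,180,0,0,-1,0,0,0,180,0,0,-1,0,0,0,180,0,0,-15,0,0,0,180,0,0,-40,0,0,0,180,0,0,-80,0,0,0,180,0,0,-115,0,0,0]'; python3 -m inch '[180,-40,0,0,0,0,0,180,-40,0,-30,0,0,0,180,0,0,-60,0,0,0,180,0,0,-60,0,0,0]' | head -2
python3 - <<'E'
from h import *
import cv2
go([0,0,.06])
c=viewer.get_calibration("wrist");w=viewer.read_camera("wrist")[:,:,::-1]; s=viewer.read_camera("scene")[130:235,230:340,::-1]
for k in S:print(k,proj(c,o0+R0@peg(k,3.14,.066))*400/512)
cv2.imwrite("pics/f.png",np.hstack([cv2.copyMakeBorder(cv2.resize(w,(400,300)),0,82,0,0,0),cv2.resize(s,(400,382),interpolation=cv2.INTER_CUBIC)]))
E
```

```text
time: 23.33
eef_pos: [0.4596, -0.0633, 0.2886]
orientation: [0.736, 0.642, 0.144, 0.16]
wrist_force: [-0.2, -1.0, -0.0]
opening: 0.0274
grip_force: 0.0
time: 23.67
eef_pos: [0.4355, -0.0589, 0.346]
t 23.67 head [  1.8   1.5 237.5] F [0.  0.7 1.5] open 0.0275 | [ -1.8  -2.2 177.5] [ 0.    -0.003  1.573]
UL [226.43057775 126.65656516]
UR [223.99462928 195.35971946]
LL [168.1519163  126.60486833]
LR [170.59805772 195.35138777]
```

View pics/f.png

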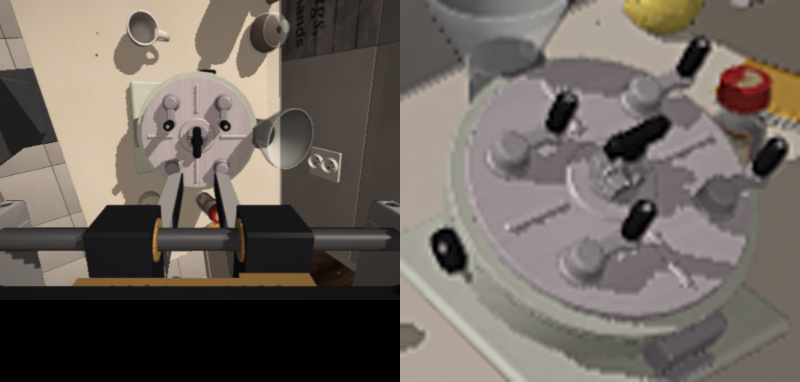

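The scene crop shows all four pegs at their tight positions. The T-bar at (637,137) stands out and is turned a quarter, left to right, and the arm is clear. Handing in.

```bash
python3 -c "
from bench import sign_off
print(sign_off())"
```

```text
the job is handed in; nothing more can be done
None
```

The job is handed in at about 24 s. All four nuts were tightened in cross order (UL, LR, UR, LL) and the spindle lock was pulled, twisted a quarter turn and left in its notch. The last pictures show nuts and lock in place; the hand-in returned no verdict, and I did not measure the cover's seating.

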